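# Lift the big shortbread off the baking sheet with the turner

### The job

Pick up the turner, work its blade under the big round shortbread on the baking sheet, and carry it over to the wooden board: set it down flat, right way up and without dropping it, wholly on the board between the bowl and the mug. Then lay the turner down flat on the bare worktop and let go. Do not touch the shortbread with the gripper or tip it right up, and leave the two small biscuits, the bowl and the mug where they are.

Things in the scene. Friction and masses are not known exactly. Their poses are not given: they have to be found in the camera images.
- turner: Loose cranked spatula, 0.2 kg. Flat, slick steel blade with 3 dark slots, 110 mm long (x), 76 wide (y), 2 thick; a thin neck rises from its rear edge to a level dark wood handle 20 wide (y), 24 tall, from x = -80 to -180 mm. Origin: centre of the blade's underside; x points from handle to front edge, z up. It rests on its blade on the worktop, handle in the air, blade pointing away from the robot.
- turner_grip (a point): Good place to pinch the turner's handle across its 20 mm width, from above: centre of the handle's section near the neck, 110 mm behind the origin of the turner (x = -110) and 50 mm above the blade's underside.
- turner_tip (a point): Middle of the front edge of the turner's blade, at its underside, 55 mm ahead of the turner's origin. Axes as the turner's.
- biscuit: Big round golden shortbread, hard, rigid: 100 mm across, 15 thick, about 90 g, ring of 8 prick marks on top. Lower edge bevelled, 7 mm in by 5 high. Origin: centre of the underside, z up. Friction on sheet and blade about 0.3: a blade pushed at its edge only shoves it along until it bears on the sheet's upturned edge, then runs in under it. It slides off a blade tipped 14 to 20 degrees.
- small_round: Small round biscuit, 54 mm across and 12 mm thick, loose on the sheet; leave it alone. Origin: centre of its underside.
- small_square: Small square biscuit, 52 mm wide and 12 mm thick, loose on the sheet; leave it alone. Origin: centre of its underside.
- sheet: Fixed dark steel baking sheet, 260 mm (x) by 310 (y), its flat top 8 mm above the worktop, open on three sides; its far side (+x) has an upturned edge 5 mm thick, 16 mm above the top, inner face at x = +125 mm. Origin: centre of the underside; x points away from the robot, to that edge. Three biscuits lie in a row along y, about 96 mm apart, in any order.
- board: Fixed wooden serving board, 220 mm (x) by 340 (y) by 20 thick, friction about 0.6. Origin: centre of its underside; x points away from the robot. Bowl and mug stand near its two ends, about 128 mm either side of the middle along y, either way round; the middle is free.
- bowl: Small white ceramic bowl, 72 mm across and 42 mm tall, loose on one end of the board. Origin: centre of its underside.
- mug: Small white ceramic coffee mug, 64 mm across and 75 mm tall with a handle, loose on the other end of the board. Origin: centre of its underside.
Things that resemble listed ones, but are neither listed nor needed, are in the scene too. Leave any blue, green or purple look-alike of the biscuit alone.

How it is judged (in metres and radians):
On the way, in this order (a step that is already met when the one before it is completed fails the run):
1. the big shortbread rides on the turner's blade, touching nothing else, its underside at least 30 mm above the worktop, tilted less than 20 degrees (height (world z) of biscuit above 0.03 m and contact force between biscuit and turner above 0.2 N and contact force between biscuit and sheet below 0.02 N and contact force between biscuit and board below 0.02 N and angle between biscuit's own z axis and vertical below 0.35 rad and horizontal distance between biscuit and turner below 0.06 m), for 0.3 s.
2. the big shortbread lies flat and wholly on the board between the bowl and the mug, the blade drawn out from under it (x of biscuit in the frame of board between -0.062 and 0.062 m and y of biscuit in the frame of board between -0.065 and 0.065 m and z of biscuit in the frame of board between 0.016 and 0.024 m and angle between biscuit's own z axis and vertical below 0.08 rad and contact force between biscuit and turner below 0.05 N), for 0.2 s.
At the end, for the whole second after the job is handed in: The big shortbread lies flat (5 degrees), right way up, at rest on the board, its centre within 62 mm of the board's middle along x and 65 mm along y, clear of the turner; the turner's blade lies flat (3.5 degrees) on the worktop itself, released and at rest (all of step 2 and linear speed of each of biscuit, turner below 0.02 m/s and height (world z) of turner below 0.004 m and angle between turner's own z axis and vertical below 0.06 rad); the robot touches nothing.
It fails at once if the gripper or arm touches the big shortbread (contact force between any of the fingers, the arm and biscuit above 0.5 N).
It fails at once if the big shortbread is tipped by more than 45 degrees (angle between biscuit's own z axis and vertical above 0.785 rad).
It fails at once if the big shortbread is dropped (falls freely, faster than 0.6 m/s) (contact force between biscuit and anything else below 0.01 N and linear speed of biscuit above 0.6 m/s).
It fails at once if a small biscuit, the bowl or the mug is moved by more than 25 mm (distance of any of small_round, small_square, bowl, mug from where it was at the start of the episode above 0.025 m).
It also fails if it takes over 72 s, if anything falls off the work surface, if the arm or the gripper's body presses on something with over 40 N, if the wrist force passes 120 N, or if a joint passes its speed limit or range.

### The arm

A 6-joint arm with a two-finger parallel gripper is mounted at the origin on the work surface. World frame = base frame: x ahead of the robot, y to its left, z up, the work surface at z = 0. Lengths are in mm, angles in rad, forces in N, time in s.
With the tool pointing down it reaches from about 325 to 875 mm from the base axis. Payload 4.4 kg.
Tool frame: the origin (TCP) lies at the very end of the fingers, on their centre line; the grasp point (between the pads) lies 19 mm behind it (bot.grasp_offset is the z of the grasp point in the tool frame, in mm); z points along the fingers, y is the direction in which the jaws open and shut (so a half turn about z gives the same grasp; the last joint's range is limited). The gripper opens to 85 mm and grips with 20 to 120 N. Pads are 22 mm wide; open, the fingers measure 114 mm over their backs; the gripper's body (76 mm by 85 mm) begins 54 mm behind the grasp point. The pads swing forward as they close: fully open they stand 13 mm farther back than shut.
Start: joints at [-1.452, 0.207, 1.542, -0, 1.393, -0.15], TCP at [153.247, -554.205, 231.282] pointing down, gripper open.
Joint ranges: [-2.73, 2.73], [-0.86, 2.22], [0.23, 2.46], [-1.11, 4.25], [0.08, 2.63], [-2.82, 2.82]. Speed limits (rad/s): [2.79, 2.79, 3.14, 3.14, 3.14, 3.14].

### API

Orientations are given as a rotation vector (axis times angle).
In Python, from rig import bot gives the robot as it stands. The module is installed in compiled form; this text tells all that it offers.
- The arm moves only by the shell command python3 -m crank 'ROWS' [FORCE]. ROWS is JSON, a list of rows, each a list of 5 numbers: the opening, from 0 (shut) to 1 (fully open), then the shift along the tool's x, y, z in m, then the turn about the tool's z in rad. In form: [[grip, tx, ty, tz, turn], ...]. A call has 1 to 10 rows; each row is the pose to reach, as a shift and turn from the pose measured when the call began, along the tool's axes at that moment; what a row does not reach only later rows make up. A row lasts 1/8 s, in which the tool goes at most 62.5 mm and 10.7 degrees, less where a joint would pass 70% of its speed; a pose out of reach is approached as far as the arm can. A call with a gripper value outside its range is refused whole. The fingers move at their own pace and stop on an object; FORCE is the grip in N (left out, the last holds). Time passes only in rows, so rows that repeat a pose let the fingers close. It gives the time, the measured TCP pose, the force and the opening at its end, in the units of the state.
- bot.read_state(): the state, without advancing time (a new reading comes with each control period).
- bot.capture(name): name is "scene" or "top" or "wrist"; returns the picture (420x560x3 uint8, red, green, blue); there is no depth.
- bot.camera_info(name): a dict with "intrinsics" (3x3 intrinsics, pixels), "T" (4x4, takes a point from camera to world coordinates). Camera axes: x right, y up, looking along -z (the intrinsics and any distortion apply to the point x, -y, -z); pixel columns grow to the right and rows downward; lengths in mm; the calibration is good to about 2 mm. A picture is of the moment at which its call begins: read the wrist's pose just before it. camera_info takes no time and is no camera call; for the wrist camera it gives the pose at the moment of the call.
- bot.hand_in(): hands the job in, once; it reports no verdict.
The state is a dict: "time": time; "joint_positions": joint angles; "joint_vel": joint speeds; "joint_torque": joint torques, N m; "tool_pos": TCP position; "tool_rot": TCP orientation; "contact_force": force on the tool from outside, world axes, zero at the start; "moment": the same for the moment, N m; "opening": finger opening in mm.
Only numpy, scipy, OpenCV 4.12 (cv2) and the standard library are available. Lean on these libraries where they do the work, as an engineer would, in place of code of your own. Each camera call takes 0.05 s, during which the arm holds its last target.

## Working session

There is one attempt and no reset: what is moved stays moved. The work goes in short steps, Python scripts to look and compute and a shell command to move; the robot and the scene stay as the last step left them, time stands still between calls to the robot, and variables do not carry over. Pictures are saved under pics/ and viewed, and the job is handed in when it is done.

```bash
mkdir -p pics; ls
python3 - <<'E'
from rig import bot
import cv2
s=bot.read_state();print({k:s[k] for k in('time','tool_pos','tool_rot','opening')},bot.grasp_offset)
for n in("scene","top"):
    im=bot.capture(n);cv2.imwrite(f"pics/{n}0.png",im[:,:,::-1])
    c=bot.camera_info(n);print(n,c)
E
```

```text
pics
{'time': 0.0, 'tool_pos': array([ 153.15946132, -553.43820422,  230.11575667]), 'tool_rot': array([-3.11077338e+00, -4.22198440e-01, -9.52654397e-05]), 'opening': 85.12638885330374} -18.700000000000003
scene {'intrinsics': array([[545.55119204,   0.        , 278.26629445],
       [  0.        , 545.55119204, 207.2503915 ],
       [  0.        ,   0.        ,   1.        ]]), 'T': array([[ 7.91228603e-01, -3.99339385e-01,  4.63125635e-01,
         1.34715913e+03],
       [ 6.11383970e-01,  5.00576998e-01, -6.12888497e-01,
        -1.08672159e+03],
       [ 1.29204750e-02,  7.68082499e-01,  6.40220537e-01,
         1.27375525e+03],
       [ 0.00000000e+00,  0.00000000e+00,  0.00000000e+00,
         1.00000000e+00]])}
top {'intrinsics': array([[474.73964572,   0.        , 280.46124467],
       [  0.        , 474.73964572, 211.53900784],
       [  0.        ,   0.        ,   1.        ]]), 'T': array([[ 1.18988313e-03,  9.96489721e-01, -8.37067502e-02,
         3.21797852e+02],
       [-9.99564679e-01, -1.28243784e-03, -2.94755353e-02,
         6.99540302e+01],
       [-2.94794167e-02,  8.37053834e-02,  9.96054403e-01,
         1.32433704e+03],
       [ 0.00000000e+00,  0.00000000e+00,  0.00000000e+00,
         1.00000000e+00]])}
```

View pics/scene0.png

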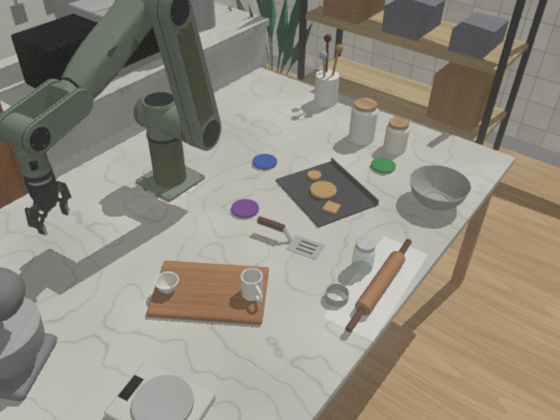

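View pics/top0.png

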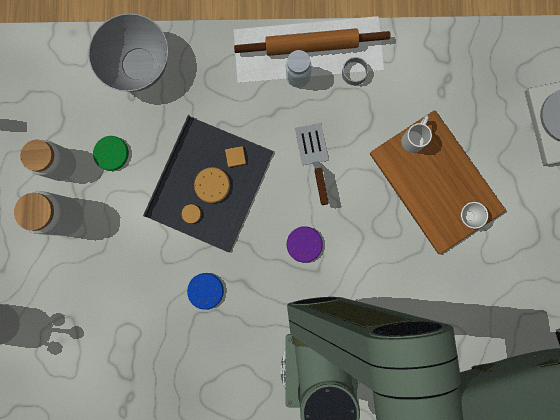

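The scene picture shows the golden shortbread on the dark sheet (323,190), with the small biscuits at (315,175) and (332,208). In the top picture:

| Thing | Top pixel |
|---|---|
| Golden big round, ring of pricks (candidate) | (212,185) |
| Purple disc (candidate) | (305,245) |
| Blue disc (candidate) | (206,291) |
| Green disc (candidate) | (110,153) |
| Small round biscuit (candidate) | (191,214) |
| Small square biscuit (candidate) | (236,156) |
| Turner blade / handle | (312,143) / (321,187) |
| Board | (438,182) |
| Mug / bowl | (419,135) / (475,214) |

By the description I choose (212,185). The sheet's raised edge is its left side. Next I check a crop and measure.

```bash
cat > h.py <<'E'
import numpy as np,cv2
from rig import bot
def ray(ci,u,v):
    K=ci["intrinsics"];T=ci["T"]
    d=np.array([(u-K[0,2])/K[0,0],-(v-K[1,2])/K[1,1],-1.0])
    return T[:3,3],T[:3,:3]@d
def onz(ci,u,v,z):
    o,d=ray(ci,u,v);return o+d*(z-o[2])/d[2]
def proj(ci,p):
    T=ci["T"];q=T[:3,:3].T@(np.asarray(p,float)-T[:3,3]);K=ci["intrinsics"]
    return np.array([K[0,2]+K[0,0]*q[0]/-q[2],K[1,2]+K[1,1]*q[1]/q[2]])
def big(m):
    cs,_=cv2.findContours(m.astype(np.uint8),cv2.RETR_EXTERNAL,cv2.CHAIN_APPROX_NONE)
    return sorted(cs,key=cv2.contourArea,reverse=True)
E
python3 - <<'E'
import cv2
im=cv2.imread("pics/top0.png")
a=cv2.resize(im[100:260,130:290],(560,560),interpolation=cv2.INTER_CUBIC);cv2.imwrite("pics/crop0.png",a)
a=cv2.resize(im[110:230,270:360],(600,800)[::1],interpolation=cv2.INTER_CUBIC)
a=cv2.resize(im[110:230,270:370],(500,600),interpolation=cv2.INTER_CUBIC);cv2.imwrite("pics/crop1.png",a)
hsv=cv2.cvtColor(im,cv2.COLOR_BGR2HSV)
for p in[(212,175),(191,214),(236,156),(180,180),(168,165),(306,128),(312,155),(322,190),(400,170),(440,200),(350,130)]:print(p,hsv[p[1],p[0]])
E
```

```text
(212, 175) [ 17 151 165]
(191, 214) [ 17 151 166]
(236, 156) [ 18 155 164]
(180, 180) [102  42  61]
(168, 165) [84 61 21]
(306, 128) [ 90   8 135]
(312, 155) [105   7 143]
(322, 190) [ 12 188  72]
(400, 170) [ 14 180 125]
(440, 200) [ 15 169 130]
(350, 130) [ 46  17 169]
```

View pics/crop0.png

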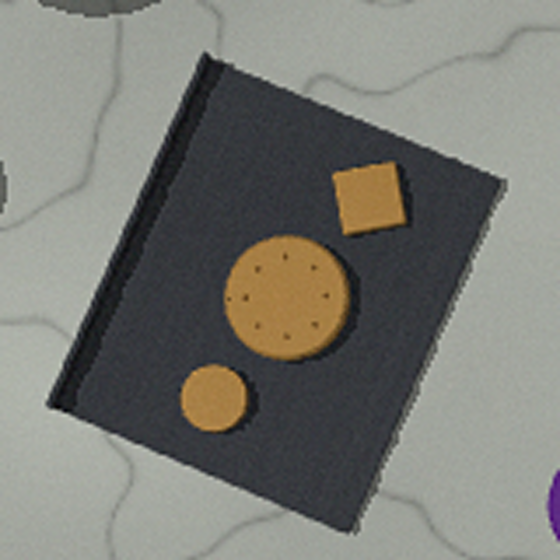

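View pics/crop1.png

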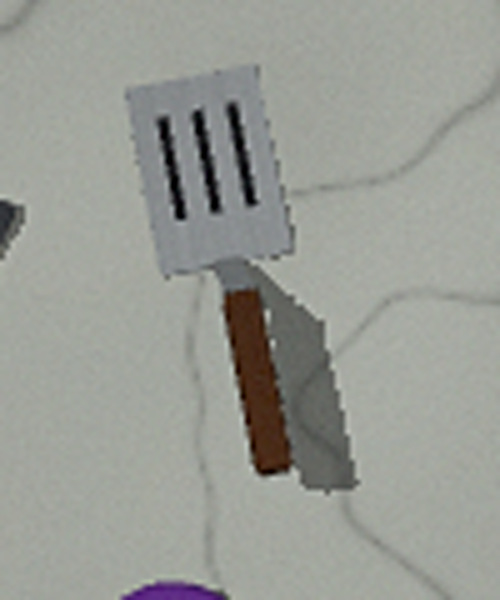

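The crop confirms the pick: the golden disc with pricks at crop (287,298), the square at (370,198), the small round at (214,398), and the raised edge on the left. The second crop shows the blade corners and the handle clearly. Now the measurement.

```bash
cat > meas.py <<'E'
from h import *
im=cv2.imread("pics/top0.png");hsv=cv2.cvtColor(im,cv2.COLOR_BGR2HSV);ci=bot.camera_info("top")
H,S,V=[hsv[:,:,i].astype(int) for i in range(3)]
def rect(c,z):
    w=np.array([onz(ci,p[0][0],p[0][1],z)[:2] for p in c],np.float32)
    return cv2.minAreaRect(w)
roi=np.zeros(H.shape,bool);roi[100:260,130:290]=1
m=roi&(abs(H-17)<6)&(S>110)&(V>90)
for c,z in zip(big(m)[:3],(15+8,12+8,12+8)):
    r=rect(c,z);(x,y),rad=cv2.minEnclosingCircle(c);print("bisc",np.round(r[0],1),np.round(r[1],1),r[2], (x,y,rad))
m=roi&((V<85))&((H>75)|(V<40)|(S<80))|(roi&(abs(H-17)<6)&(S>110))
m=cv2.morphologyEx(m.astype(np.uint8),cv2.MORPH_OPEN,np.ones((5,5)))
print("sheet z8",rect(big(m)[0],8))
# board
roi[:]=0;roi[100:265,360:515]=1
m=roi&(abs(H-14)<6)&(S>120)
m=cv2.morphologyEx(m.astype(np.uint8),cv2.MORPH_OPEN,np.ones((3,3)))
r=rect(cv2.convexHull(big(m)[0]),20);print("board",r)
# handle
roi[:]=0;roi[110:230,290:350]=1
m=roi&(abs(H-12)<8)&(S>120);r=rect(big(m)[0],62);print("handle top",r)
for n,p in zip("ABCD",[(127,88),(258,65),(295,252),(165,277)]):print(n,onz(ci,270+p[0]/5-.4,110+p[1]/5-.4,2))
print("edge",[onz(ci,130+a/3.5,100+b/3.5,24)[:2] for a,b in((205,55),(50,405))],"near",[onz(ci,130+a/3.5,100+b/3.5,8)[:2] for a,b in((505,180),(355,533))])
for n,p,z in(("mug",(419,135),75),("bowl",(475,214),62)):print(n,onz(ci,*p,z+ (20 if n=="mug" else 0)))
E
python3 meas.py
```

```text
bisc [506.2 299.5] [97.6 98.1] 45.4866828918457 (211.29811096191406, 184.48385620117188, 17.87803840637207)
bisc [587.2 236.1] [50.5 51.1] 10.17395305633545 (235.0, 156.0, 12.206655502319336)
bisc [427.6 358.2] [50.3 47.4] 0.895988941192627 (190.5, 213.5, 9.617792129516602)
sheet z8 ((513.5678100585938, 312.327392578125), (267.2818908691406, 310.28009033203125), 66.99779510498047)
board ((514.3871459960938, -320.1878662109375), (336.83575439453125, 219.27488708496094), 33.2659797668457)
handle top ((496.7117919921875, -1.00732421875), (98.80415344238281, 18.873355865478516), 10.827296257019043)
A [672.91704094  68.1179293    2.        ]
B [685.70387429  -6.11170219   2.        ]
C [578.27442476 -26.2467249    2.        ]
D [564.348064    46.87737799   2.        ]
edge [array([701.98595782, 367.42408089]), array([419.94983956, 485.97953755])] near [array([602.23655396, 126.49990307]), array([319.23880628, 244.76117242])]
mug [ 625.31286122 -255.53102673   95.        ]
bowl [ 420.71112868 -405.80813737   62.        ]
```

Measured results (world frame, mm):

| Thing | Position | Yaw |
|---|---|---|
| Turner origin | about (625,21) | 10.8° |
| Turner grip point | about (516.5,1.5), z 50 | – |
| Sheet centre | (511,306) | 67.3° |
| Biscuit | (506,299.5), which is sheet (−8,2) | – |
| Board centre | (514,−320) | x at −56.7° |

The mug is at the board's +y end. I'll go above the handle and look with the wrist camera.

```bash
cat >> h.py <<'E'
from scipy.spatial.transform import Rotation as Ro
def st():
    s=bot.read_state();R=Ro.from_rotvec(s["tool_rot"]).as_matrix()
    return s,R,np.array(s["tool_pos"]),np.degrees(np.arctan2(R[1,0],R[0,0]))
def to(p,yaw):
    s,R,x,y=st();d=R.T@(np.array(p)-x)
    print("t=%.2f at"%s["time"],x.round(1),"yaw %.2f"%y,"open %.1f"%s["opening"],"F",np.round(s["contact_force"],1),"=> shift m",(d/1000).round(4),"turn %.4f"%np.radians(-(((yaw-y)+180)%360-180)),"tilt z",R[:,2].round(4))
E
python3 -c "
from h import *
to((516.5,1.5,130),10.8)"
```

```text
t=0.10 at [ 153.2 -553.5  230.2] yaw 15.46 open 85.6 F [ 0.2 -0.8  0.7] => shift m [ 0.4981 -0.4378  0.1013] turn 0.0813 tilt z [-3.0e-04  2.2e-03 -1.0e+00]
```

```bash
python3 -m crank '[[1,0.046,-0.04,0,0.02],[1,0.092,-0.08,0,0.05],[1,0.138,-0.12,0,0.08],[1,0.184,-0.16,0,0.08],[1,0.23,-0.2,0.02,0.08],[1,0.276,-0.24,0.04,0.08],[1,0.322,-0.28,0.05,0.08],[1,0.368,-0.32,0.06,0.08],[1,0.414,-0.36,0.06,0.08],[1,0.44,-0.387,0.06,0.08]]'
python3 -c "
from h import *
to((516.5,1.5,130),10.8)"
```

```text
time: 1.35
tool_pos: [474.7, -60.5, 170.6]
tool_rot: [-3.124, -0.301, 0.001]
contact_force: [-0.6, -0.9, 0.3]
opening: 85.9
t=1.35 at [474.7 -60.5 170.6] yaw 11.02 open 85.9 F [-0.6 -0.9  0.3] => shift m [ 0.0528 -0.0527  0.0407] turn 0.0038 tilt z [-9.0e-04  2.6e-03 -1.0e+00]
```

```bash
python3 -m crank '[[1,0.03,-0.03,0.01,0.004],[1,0.053,-0.053,0.02,0.004],[1,0.053,-0.053,0.02,0.004]]'
python3 - <<'E'
from h import *
to((516.5,1.5,31),10.8)
ci=bot.camera_info("wrist");im=bot.capture("wrist");cv2.imwrite("pics/w1.png",im[:,:,::-1])
print(ci["T"].round(2)); print(proj(ci,(516.5,1.5,62)),proj(ci,(506.2,299.5,23)))
E
```

```text
time: 1.72
tool_pos: [516.3, 3.6, 149.4]
tool_rot: [-3.124, -0.3, 0.005]
contact_force: [0.3, 0.6, 0.2]
opening: 85.3
t=1.73 at [516.3   3.6 149.4] yaw 10.98 open 85.3 F [0.3 0.6 0.2] => shift m [0.0002 0.0025 0.1184] turn 0.0032 tilt z [-0.0035  0.0032 -1.    ]
[[ 1.9000e-01  9.3000e-01  3.1000e-01  5.9330e+02]
 [-9.8000e-01  1.8000e-01  6.0000e-02  1.8630e+01]
 [-0.0000e+00 -3.1000e-01  9.5000e-01  2.9186e+02]
 [ 0.0000e+00  0.0000e+00  0.0000e+00  1.0000e+00]]
[280.57053937 218.92983239] [-120.29511095  141.66769204]
```

View pics/w1.png

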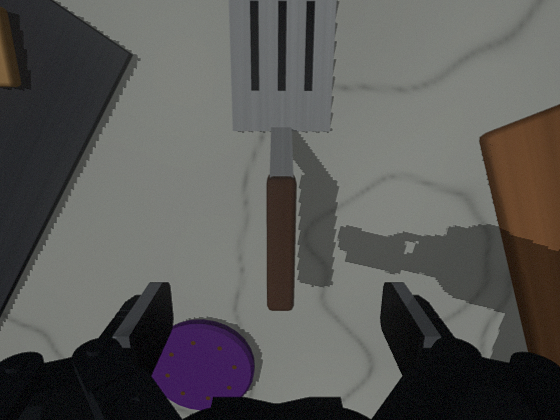

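The wrist view shows the handle running from (281,177) to (281,310), with the blade above it and the purple look-alike at (205,362). I'll compute the handle pose from this.

Run:
```python
from h import *
im=cv2.imread("pics/w1.png");hsv=cv2.cvtColor(im,cv2.COLOR_BGR2HSV);ci=bot.camera_info("wrist")
m=np.zeros(im.shape[:2],np.uint8);m[150:330,230:330]=1
m&=((hsv[:,:,1]>100)&(abs(hsv[:,:,0].astype(int)-10)<10)).astype(np.uint8)
c=big(m)[0];print(cv2.boundingRect(c))
w=np.array([onz(ci,*p[0],62)[:2] for p in c],np.float32);r=cv2.minAreaRect(w);print(r)
a=np.radians(10.9);ctr=np.array(r[0]);g=ctr+20*np.array([np.cos(a),np.sin(a)]);print("grip",g)
to((*g,31),10.9)
```

```text
(267, 286, 17, 24)
((455.9353942871094, -6.167873382568359), (11.16690731048584, 18.88474464416504), 81.74112701416016)
grip [475.57456854  -2.38596452]
t=1.77 at [516.    2.5 149.9] yaw 10.91 open 85.5 F [ 0.  -0.  -0.1] => shift m [-0.0403 -0.0025  0.119 ] turn 0.0003 tilt z [-0.0032  0.0026 -1.    ]
```

Run:
```python
from h import *
im=cv2.imread("pics/w1.png");ci=bot.camera_info("wrist").copy()
b,g_,r_=[im[:,:,i].astype(int) for i in range(3)]
m=np.zeros(im.shape[:2],bool);m[150:330,230:330]=1
m&=(r_-b>25)
c=big(m)[0];print(cv2.boundingRect(c))
w=np.array([onz(ci,*p[0],62)[:2] for p in c],np.float32);r=cv2.minAreaRect(w);print(r)
a=np.radians(10.9);ctr=np.array(r[0]);g=ctr+20*np.array([np.cos(a),np.sin(a)]);print("grip",g)
to((*g,31),10.9)
```

```text
(277, 307, 1, 1)
((448.8710632324219, -10.226410865783691), (0.0, 0.0), 0.0)
grip [468.51023749  -6.44450201]
t=1.77 at [516.    2.5 149.9] yaw 10.91 open 85.5 F [ 0.  -0.  -0.1] => shift m [-4.80e-02  1.00e-04  1.19e-01] turn 0.0003 tilt z [-0.0032  0.0026 -1.    ]
```

Run:
```python
from h import *
im=cv2.imread("pics/w1.png");ci=bot.camera_info("wrist")
print(im[240,281],im[240,240],im[200,275])
d=(im[:,:,2].astype(int)-im[:,:,0])
m=np.zeros(im.shape[:2],bool);m[150:330,230:330]=1;m&=(d>12)&(im.max(2)<110)
m=cv2.morphologyEx(m.astype(np.uint8),cv2.MORPH_OPEN,np.ones((3,3)))
c=big(m)[0];print(cv2.boundingRect(c))
w=np.array([onz(ci,*map(float,p[0]),62)[:2] for p in c],np.float32);r=cv2.minAreaRect(w);print(r)
```

```text
[37 44 58] [115 119 116] [37 40 56]
(267, 178, 28, 133)
((495.2014465332031, -3.5907135009765625), (98.65585327148438, 18.295665740966797), 10.401875495910645)
```

```bash
python3 -m crank '[[1,0,0.001,0.04,0.004],[1,0,0.001,0.08,0.004],[1,0,0.001,0.11,0.004],[1,0,0.001,0.119,0.004],[1,0,0.001,0.119,0.004],[0,0,0.001,0.119,0.004],[0,0,0.001,0.119,0.004],[0,0,0.001,0.119,0.004],[0,0,0.001,0.119,0.004],[0,0,0.001,0.119,0.004]]' 120
python3 -c "
from h import *
to((516.5,1.5,90),10.8)"
```

```text
time: 3.02
tool_pos: [516.2, 1.7, 31.5]
tool_rot: [-3.125, -0.292, 0.004]
contact_force: [-1.8, -0.4, 4.2]
opening: 18.1
t=3.02 at [516.2   1.7  31.5] yaw 10.69 open 18.1 F [-1.8 -0.4  4.2] => shift m [ 0.0001  0.0001 -0.0585] turn -0.0019 tilt z [-0.0025  0.0022 -1.    ]
```

```bash
python3 -m crank '[[0,0,0,-0.02,0],[0,0,0,-0.05,0],[0,0,0,-0.07,0],[0,0,0,-0.07,0]]'
python3 - <<'E'
from h import *
to((416.6,85.4,100),67.3)
ci=bot.camera_info("wrist");im=bot.capture("wrist");cv2.imwrite("pics/w2.png",im[:,:,::-1])
E
```

```text
time: 3.52
tool_pos: [517.4, 1.4, 102.6]
tool_rot: [-3.126, -0.293, -0.001]
contact_force: [-0.4, 0.3, -1.4]
opening: 18.2
t=3.52 at [517.4   1.4 102.6] yaw 10.70 open 18.2 F [-0.4  0.3 -1.4] => shift m [-0.0835 -0.1012  0.0027] turn -0.9878 tilt z [ 4.0e-04  1.8e-03 -1.0e+00]
```

View pics/w2.png

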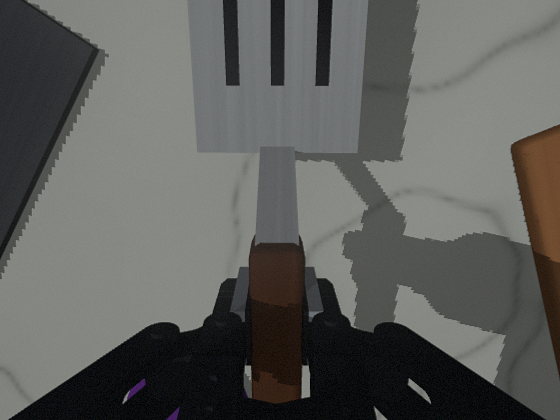

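The blade is held, with its rear corners at (197,152) and (358,153). I compare that with where they should be.

Run:
```python
from h import *
s,R,x,y=st();ci=bot.camera_info("wrist")
f=R[:,0];l=-R[:,1];print(f,x)
for n,(a,b,z) in dict(rl=(55,38,2),rr=(55,-38,2),s1=(85,0,2)).items():
    for dz in(0,-4,4):print(n,dz,proj(ci,x+a*f+b*l+np.array([0,0,z-31+dz])).round(1))
```

```text
[ 0.98262476  0.18559262 -0.00198818] [516.21931554   1.6050808  101.28854453]
rl 0 [196.6 148.2]
rl -4 [198.4 147.1]
rl 4 [194.8 149.4]
rr 0 [358.1 148.1]
rr -4 [356.3 146.9]
rr 4 [360.  149.2]
s1 0 [277.4  80.2]
s1 -4 [277.4  80.6]
s1 4 [277.4  79.8]
```

```bash
python3 -m crank '[[0,-0.012,-0.014,0,-0.14],[0,-0.024,-0.028,0,-0.29],[0,-0.036,-0.042,0,-0.44],[0,-0.048,-0.056,0,-0.59],[0,-0.06,-0.07,0,-0.74],[0,-0.072,-0.085,0,-0.88],[0,-0.08,-0.096,0,-0.95],[0,-0.0835,-0.1012,0,-0.988],[0,-0.0835,-0.1012,0,-0.988]]'
python3 - <<'E'
from h import *
to((416.6,85.4,39),67.3)
im=bot.capture("top");cv2.imwrite("pics/t1.png",cv2.resize(im[90:330,120:440,::-1],(800,600),interpolation=cv2.INTER_CUBIC))
im=bot.capture("wrist");cv2.imwrite("pics/w3.png",im[:,:,::-1])
E
```

```text
time: 4.7
tool_pos: [414.6, 85.6, 100.9]
tool_rot: [-2.612, -1.739, 0.003]
contact_force: [0.8, 0.4, -2.2]
opening: 18.3
t=4.70 at [414.6  85.6 100.9] yaw 67.31 open 18.3 F [ 0.8  0.4 -2.2] => shift m [0.0005 0.0022 0.0619] turn 0.0002 tilt z [-0.004  0.002 -1.   ]
```

View pics/t1.png

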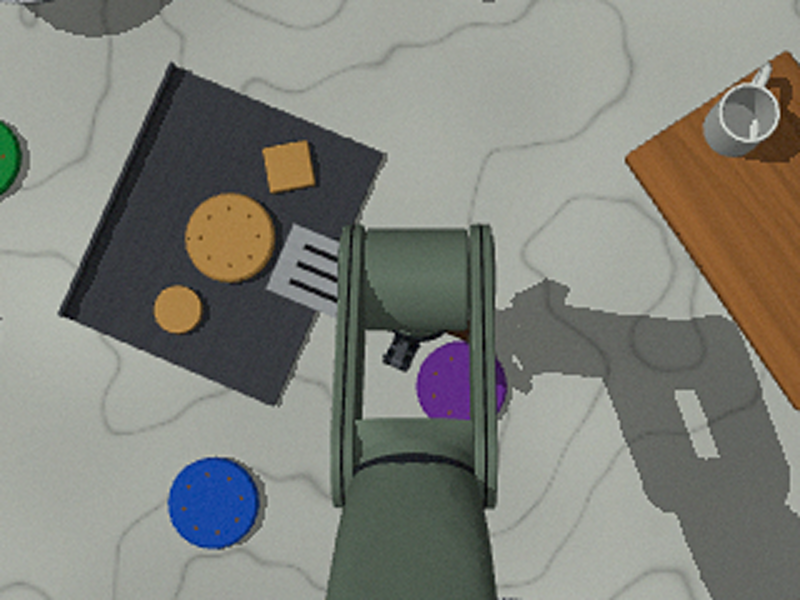

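View pics/w3.png

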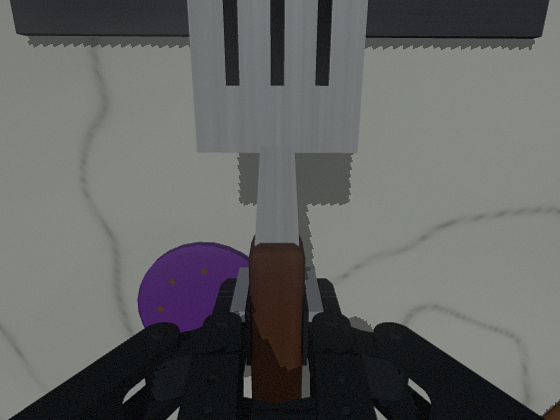

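The top view shows the blade at crop (305,268), pointing straight at the shortbread at (230,237). The wrist view shows the sheet's near edge square to the blade and centred: (14..545, v 37), against the blade's centre at u 278. I'll lower onto the sheet.

```bash
python3 -c "
from h import *
ci=bot.camera_info('wrist')
for u,v in((14,35),(545,37)):
    p=onz(ci,u,v,8)[:2]-[511,306];print(p@[.386,.9225],p@[-.9225,.386])"
python3 -m crank '[[0,0,0.002,0.03,0],[0,0,0.002,0.05,0],[0,0,0.002,0.06,0],[0,0,0.002,0.06,0]]'
python3 -c "
from h import *
to((416.6,85.4,39),67.3)"
```

```text
-126.42025393677608 159.62967009773374
-128.08751475821154 -154.3239485288901
time: 5.3
tool_pos: [417.2, 84.4, 41.0]
tool_rot: [-2.613, -1.737, 0.003]
contact_force: [-0.3, -0.5, -1.3]
opening: 18.9
t=5.30 at [417.2  84.4  41. ] yaw 67.23 open 18.9 F [-0.3 -0.5 -1.3] => shift m [ 0.0007 -0.0009  0.002 ] turn -0.0012 tilt z [-0.0037  0.002  -1.    ]
```

```bash
python3 -m crank '[[0,0,0,0.0015,0],[0,0,0,0.003,0],[0,0,0,0.003,0]]'; sleep 0; python3 -m crank '[[0,0,0,0,0]]'
```

```text
time: 5.68
tool_pos: [418.3, 84.5, 38.9]
tool_rot: [-2.614, -1.738, -0.0]
contact_force: [0.7, -0.6, 1.0]
opening: 18.1
time: 5.8
tool_pos: [418.5, 84.5, 39.3]
tool_rot: [-2.614, -1.738, -0.001]
contact_force: [0.1, -0.7, -0.2]
opening: 18.3
```

```bash
python3 -m crank '[[0,0,0,0.001,0],[0,0,0,0.002,0],[0,0,0,0.002,0]]';  python3 -m crank '[[0,0,0,0,0]]'
python3 - <<'E'
from h import *
to((416.6,85.4,39),67.3)
im=bot.capture("scene");cv2.imwrite("pics/s1.png",cv2.resize(im[130:280,200:400,::-1],(800,600),interpolation=cv2.INTER_CUBIC))
E
```

```text
time: 6.18
tool_pos: [419.0, 84.5, 37.9]
tool_rot: [-2.615, -1.738, -0.002]
contact_force: [-1.7, -1.2, 7.1]
opening: 18.0
time: 6.3
tool_pos: [419.2, 84.7, 38.4]
tool_rot: [-2.614, -1.738, -0.003]
contact_force: [-1.2, 0.3, 3.2]
opening: 18.4
t=6.30 at [419.2  84.7  38.4] yaw 67.24 open 18.4 F [-1.2  0.3  3.2] => shift m [-0.0004 -0.0027 -0.0006] turn -0.0011 tilt z [ 4.0e-04  2.8e-03 -1.0e+00]
```

View pics/s1.png

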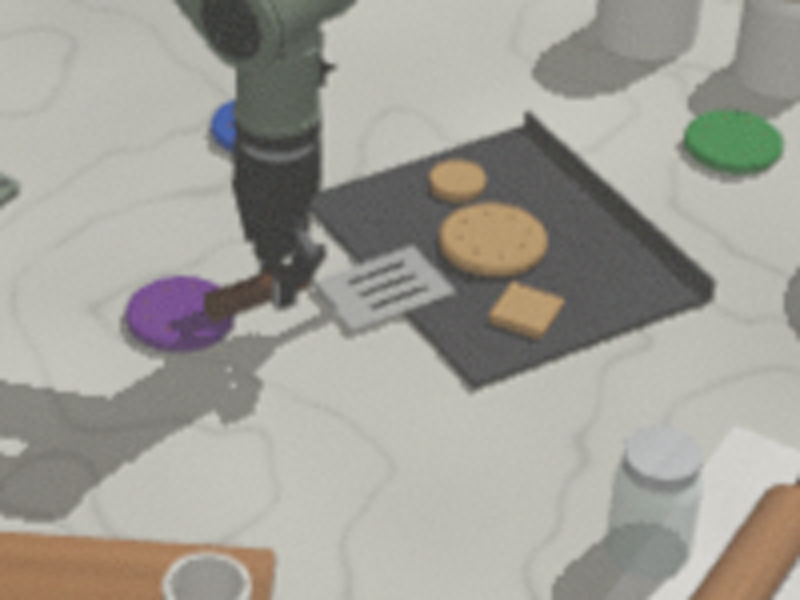

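The blade now rests on the sheet with about 3 N. I advance, pushing the shortbread towards the edge.

```bash
python3 -m crank '[[0,0.008,-0.003,0,0],[0,0.018,-0.003,0,0],[0,0.028,-0.003,0,0],[0,0.038,-0.003,0,0],[0,0.048,-0.003,0,0],[0,0.058,-0.003,0,0],[0,0.068,-0.003,0,0],[0,0.078,-0.003,0,0],[0,0.085,-0.003,0,0],[0,0.085,-0.003,0,0]]'
python3 - <<'E'
from h import *
to((416.6,85.4,39),67.3)
im=bot.capture("wrist");cv2.imwrite("pics/w4.png",im[:,:,::-1])
im=bot.capture("top");cv2.imwrite("pics/t2.png",cv2.resize(im[100:260,130:290,::-1],(560,560),interpolation=cv2.INTER_CUBIC))
E
```

```text
time: 7.6
tool_pos: [450.6, 165.6, 39.2]
tool_rot: [-2.614, -1.74, -0.007]
contact_force: [0.2, 0.5, 5.9]
opening: 18.6
t=7.60 at [450.6 165.6  39.2] yaw 67.29 open 18.6 F [0.2 0.5 5.9] => shift m [-0.0872 -0.0004 -0.0002] turn -0.0002 tilt z [ 0.0025  0.0037 -1.    ]
```

View pics/w4.png

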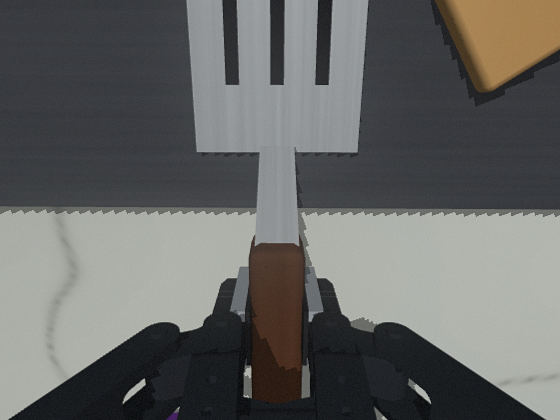

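View pics/t2.png

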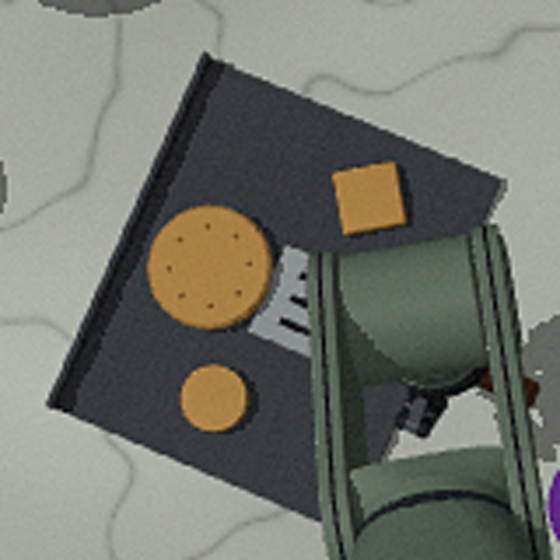

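The shortbread is at crop (210,267), pushed almost to the edge. The blade is behind it and centred, and both small biscuits are untouched. I continue.

```bash
python3 -m crank '[[0,0.006,0,0,0],[0,0.014,0,0,0],[0,0.022,0,0,0],[0,0.03,0,0,0],[0,0.038,0,0,0],[0,0.046,0,0,0],[0,0.054,0,0,0],[0,0.06,0,0,0],[0,0.06,0,0,0]]'
python3 - <<'E'
from h import *
to((416.6,85.4,39),67.3)
im=bot.capture("top");cv2.imwrite("pics/t3.png",cv2.resize(im[100:260,130:290,::-1],(560,560),interpolation=cv2.INTER_CUBIC))
E
```

```text
time: 8.82
tool_pos: [474.0, 222.1, 39.2]
tool_rot: [-2.613, -1.739, -0.009]
contact_force: [-0.7, 1.0, 2.2]
opening: 18.4
t=8.82 at [474.  222.1  39.2] yaw 67.29 open 18.4 F [-0.7  1.   2.2] => shift m [-0.1482 -0.0002 -0.0006] turn -0.0002 tilt z [ 0.0031  0.0052 -1.    ]
```

View pics/t3.png

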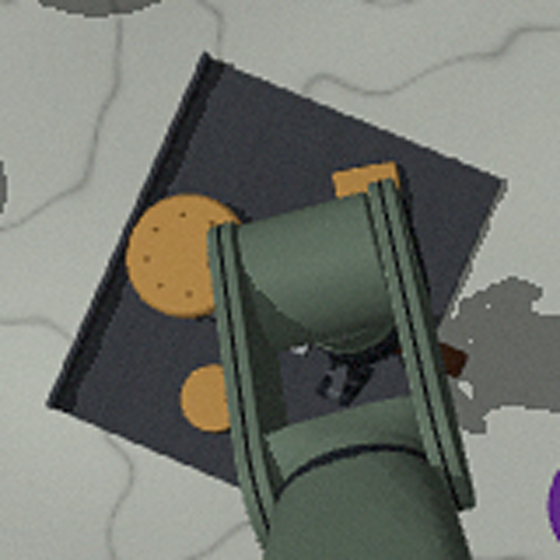

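The shortbread is at (185,255), against the edge, and the blade is already running under it. I finish the advance.

```bash
python3 -m crank '[[0,0.006,0,0,0],[0,0.012,0,0,0],[0,0.018,0,0,0],[0,0.024,0,0,0],[0,0.03,0,0,0],[0,0.036,0,0,0],[0,0.042,0,0,0],[0,0.046,0,0,0],[0,0.046,0,0,0]]'
python3 - <<'E'
from h import *
to((416.6,85.4,39),67.3)
im=bot.capture("wrist");cv2.imwrite("pics/w5.png",im[:,:,::-1])
im=bot.capture("scene");cv2.imwrite("pics/s2.png",cv2.resize(im[130:250,240:400,::-1],(800,600),interpolation=cv2.INTER_CUBIC))
E
```

```text
time: 10.0
tool_pos: [491.8, 265.1, 39.3]
tool_rot: [-2.613, -1.739, -0.01]
contact_force: [0.7, 1.4, 0.8]
opening: 18.0
t=10.00 at [491.8 265.1  39.3] yaw 67.28 open 18.0 F [0.7 1.4 0.8] => shift m [-0.1948  0.     -0.0011] turn -0.0004 tilt z [ 0.0036  0.0063 -1.    ]
```

View pics/w5.png

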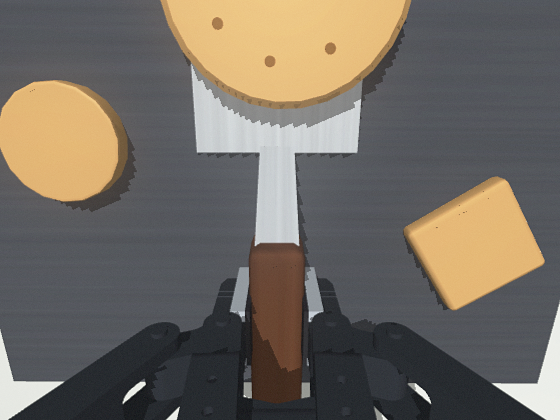

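View pics/s2.png

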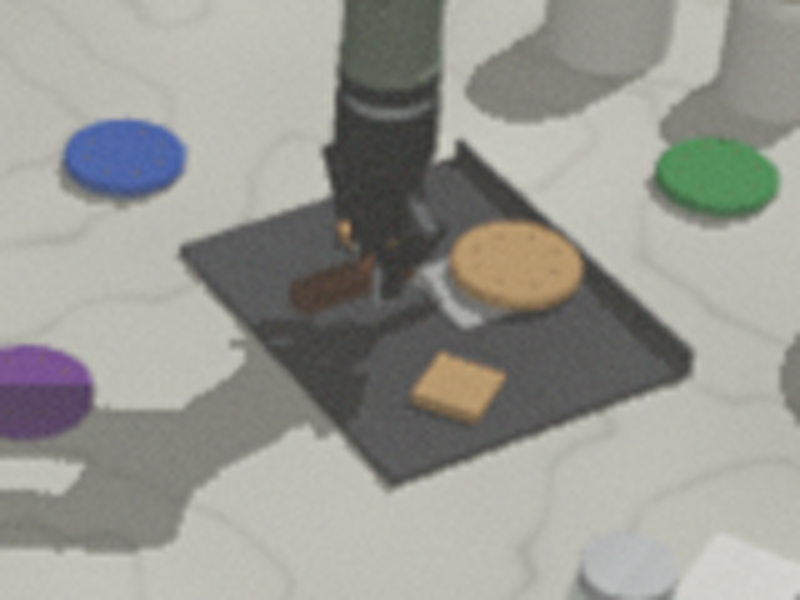

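The blade is well under the shortbread. The rear 20 mm of the blade still shows at v 100–152, and the biscuit is centred at u≈285. Now a gentle lift.

```bash
python3 -m crank '[[0,0,0,-0.003,0],[0,0,0,-0.01,0],[0,0,0,-0.02,0],[0,0,0,-0.03,0],[0,0,0,-0.04,0],[0,0,0,-0.05,0],[0,0,0,-0.057,0],[0,0,0,-0.06,0],[0,0,0,-0.06,0],[0,0,0,-0.06,0]]'
python3 - <<'E'
from h import *
to((416.6,85.4,39),67.3)
im=bot.capture("wrist");cv2.imwrite("pics/w6.png",im[:,:,::-1])
im=bot.capture("scene");cv2.imwrite("pics/s3.png",cv2.resize(im[130:250,240:400,::-1],(800,600),interpolation=cv2.INTER_CUBIC))
E
```

```text
time: 11.35
tool_pos: [491.1, 264.4, 98.8]
tool_rot: [-2.613, -1.738, -0.008]
contact_force: [0.8, -0.5, -3.7]
opening: 18.6
t=11.35 at [491.1 264.4  98.8] yaw 67.27 open 18.6 F [ 0.8 -0.5 -3.7] => shift m [-0.1943  0.0004  0.0586] turn -0.0006 tilt z [ 0.0026  0.0059 -1.    ]
```

View pics/w6.png

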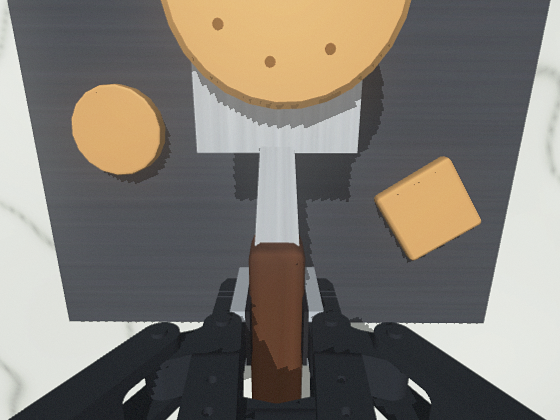

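View pics/s3.png

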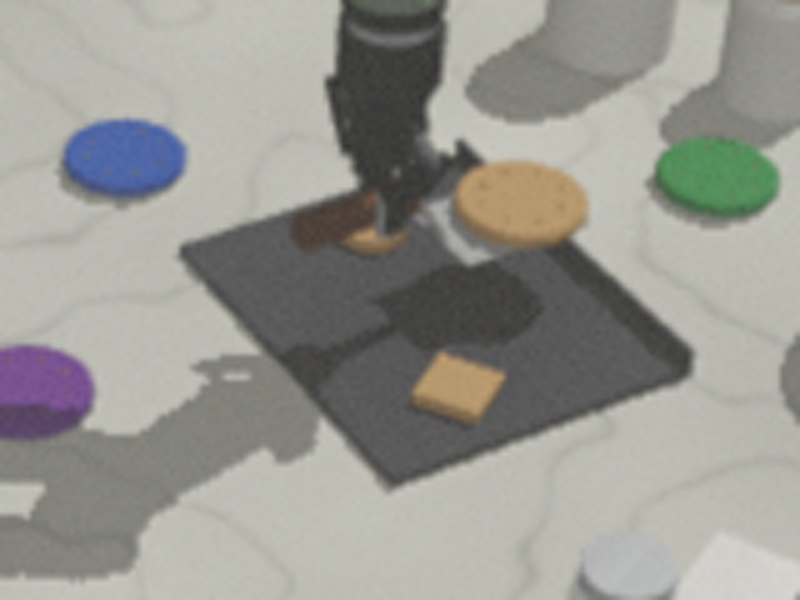

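The shortbread was lifted level and untouched. I work out where it sits in the tool frame and the first leg of the carry.

Run:
```python
from h import *
s,R,x,y=st();ci=bot.camera_info("wrist")
for u,v,z in((287,103,x[2]-14),(162,0,x[2]-14),(411,0,x[2]-14)):print((R.T@(onz(ci,u,v,z)-x)).round(1))
print(np.round(s["joint_positions"],2))
to((450,120,140),67.3-45)
```

```text
[76.5  3.2 14.5]
[114.3 -45.   14.7]
[114.2  50.4  14.7]
[0.34 0.31 1.71 0.01 1.12 0.73]
t=11.45 at [491.2 264.4  98.8] yaw 67.27 open 18.2 F [-0.6 -0.  -2.1] => shift m [-0.1488  0.0179 -0.0422] turn 0.7848 tilt z [ 0.0025  0.0059 -1.    ]
```

```bash
python3 -m crank '[[0,-0.005,0,-0.004,0.02],[0,-0.016,0.001,-0.01,0.08],[0,-0.032,0.003,-0.016,0.16],[0,-0.05,0.005,-0.022,0.26],[0,-0.07,0.007,-0.028,0.36],[0,-0.09,0.01,-0.034,0.46],[0,-0.11,0.013,-0.039,0.56],[0,-0.128,0.015,-0.042,0.66],[0,-0.142,0.017,-0.042,0.73],[0,-0.149,0.018,-0.042,0.78]]'
python3 - <<'E'
from h import *
to((455,-40,140),-20)
im=bot.capture("wrist");cv2.imwrite("pics/w7.png",im[:,:,::-1])
E
```

```text
time: 12.7
tool_pos: [449.7, 119.1, 139.9]
tool_rot: [-3.077, -0.609, -0.006]
contact_force: [-1.0, -0.5, -3.1]
opening: 18.3
t=12.70 at [449.7 119.1 139.9] yaw 22.38 open 18.3 F [-1.  -0.5 -3.1] => shift m [-0.0556  0.1491 -0.001 ] turn 0.7397 tilt z [ 0.0024  0.006  -1.    ]
```

View pics/w7.png

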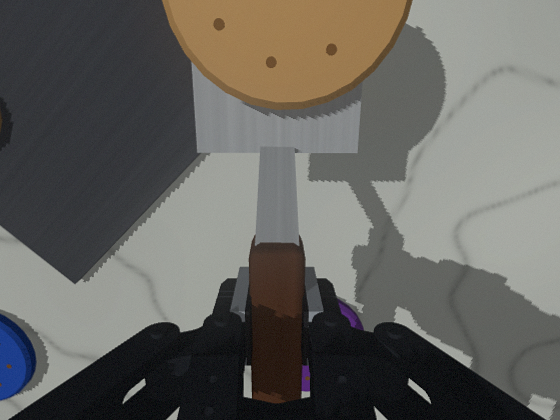

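The shortbread has not slipped (rear rim still at v≈105). Second leg.

```bash
python3 -m crank '[[0,-0.002,0.006,0,0.03],[0,-0.006,0.018,0,0.09],[0,-0.012,0.034,0,0.17],[0,-0.019,0.052,0,0.26],[0,-0.026,0.07,0,0.36],[0,-0.033,0.09,0,0.46],[0,-0.041,0.11,0,0.56],[0,-0.048,0.128,0,0.65],[0,-0.053,0.142,0,0.71],[0,-0.056,0.149,0,0.74]]'
python3 - <<'E'
from h import *
to((432.9,-196,140),-56.7)
im=bot.capture("wrist");cv2.imwrite("pics/w8.png",im[:,:,::-1])
E
```

```text
time: 14.0
tool_pos: [454.5, -41.3, 139.0]
tool_rot: [-3.087, 0.551, -0.002]
contact_force: [-0.3, -0.1, -3.0]
opening: 18.0
t=14.00 at [454.5 -41.3 139. ] yaw -20.23 open 18.0 F [-0.3 -0.1 -3. ] => shift m [ 0.0332  0.1526 -0.0019] turn 0.6365 tilt z [ 0.0022  0.0054 -1.    ]
```

View pics/w8.png

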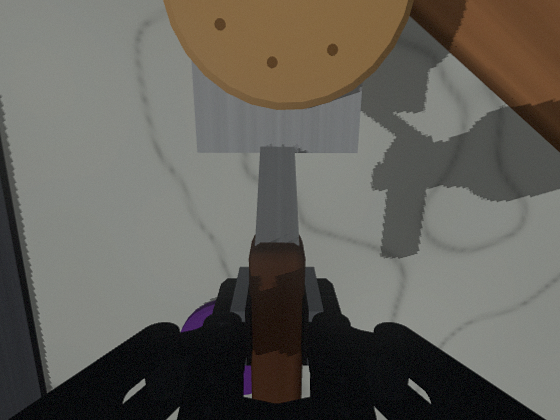

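Still steady. Third leg, to above the board.

```bash
python3 -m crank '[[0,0.001,0.006,0,0.02],[0,0.004,0.018,0,0.07],[0,0.008,0.034,0,0.15],[0,0.012,0.053,0,0.23],[0,0.016,0.073,0,0.32],[0,0.02,0.093,0,0.41],[0,0.024,0.113,0,0.5],[0,0.028,0.131,0,0.57],[0,0.031,0.145,0,0.62],[0,0.033,0.153,0,0.6365]]'
python3 - <<'E'
from h import *
to((432.9,-196,55),-56.7)
im=bot.capture("top");cv2.imwrite("pics/t4.png",cv2.resize(im[90:270,340:540,::-1],(800,720))[:600])
im=bot.capture("scene");cv2.imwrite("pics/s4.png",cv2.resize(im[200:350,120:320,::-1],(800,600),interpolation=cv2.INTER_CUBIC))
E
```

```text
time: 15.3
tool_pos: [432.5, -197.6, 138.3]
tool_rot: [-2.759, 1.492, 0.0]
contact_force: [0.2, 0.2, -2.6]
opening: 18.6
t=15.30 at [ 432.5 -197.6  138.3] yaw -56.82 open 18.6 F [ 0.2  0.2 -2.6] => shift m [-0.0009 -0.0009  0.0833] turn -0.0022 tilt z [ 0.0023  0.0048 -1.    ]
```

View pics/t4.png

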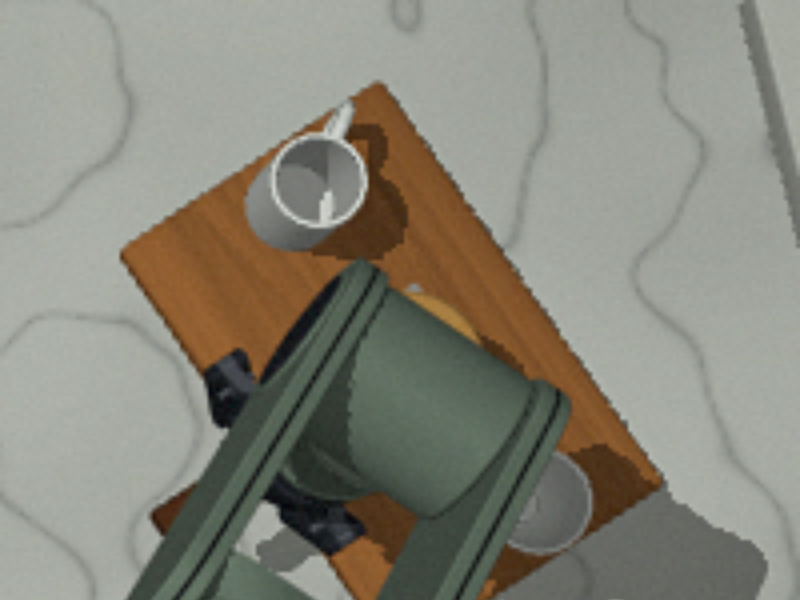

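View pics/s4.png

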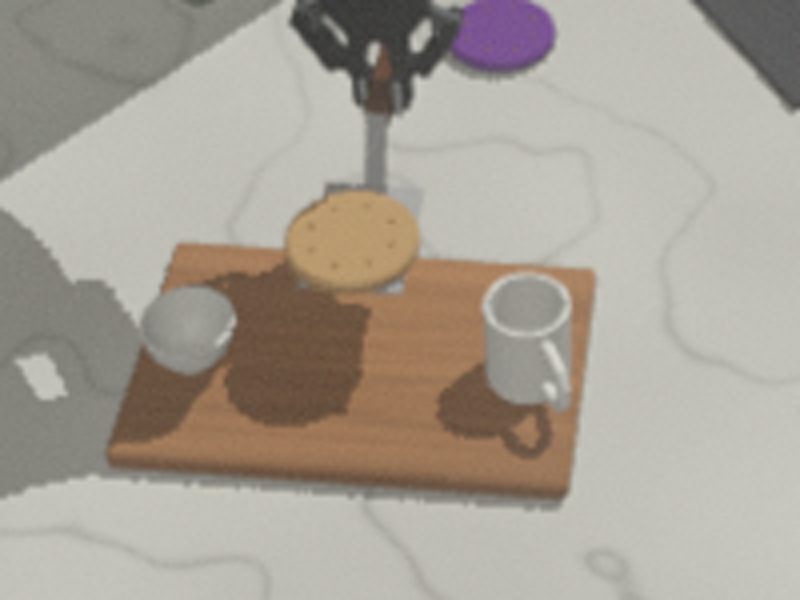

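The shortbread now hangs above the board's near half between the bowl (190,330) and the mug (525,335). It may have crept sideways, so I check in the wrist view.

Run:
```python
from h import *
s,R,x,y=st();ci=bot.camera_info("wrist")
im=bot.capture("wrist");cv2.imwrite("pics/w9.png",im[:,:,::-1])
for d in(0,60,124):
  for yy in (0,50,-50):print(d,yy,proj(ci,x+R@np.array([d,yy,14.5])).round())
```

```text
0 0 [274. 269.]
0 50 [379. 269.]
0 -50 [170. 269.]
60 0 [274. 142.]
60 50 [391. 142.]
60 -50 [157. 142.]
124 0 [274. -32.]
124 50 [407. -32.]
124 -50 [140. -32.]
```

View pics/w9.png

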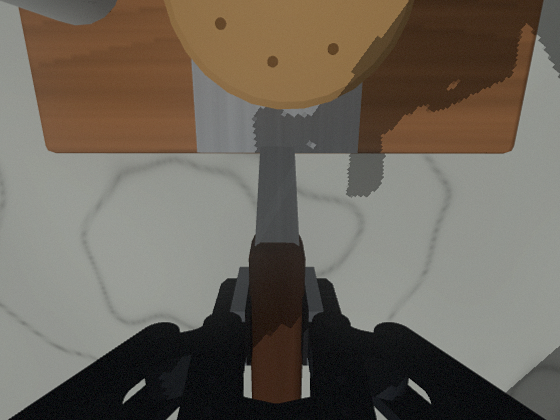

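There is no slip (still at u≈288). The board's edge is square and centred, with corners at (48,152) and (515,152). Lowering to about 1–2 mm above the board.

```bash
python3 -m crank '[[0,0,0,0.004,0],[0,0,0,0.014,0],[0,0,0,0.026,0],[0,0,0,0.038,0],[0,0,0,0.05,0],[0,0,0,0.062,0],[0,0,0,0.072,0],[0,0,0,0.08,0],[0,0,0,0.085,0],[0,0,0,0.086,0]]'
python3 - <<'E'
from h import *
s,R,x,y=st();ci=bot.camera_info("wrist")
im=bot.capture("wrist");cv2.imwrite("pics/w10.png",im[:,:,::-1])
to((432.9,-196,52),-56.7)
E
```

```text
time: 16.7
tool_pos: [432.8, -196.5, 52.1]
tool_rot: [-2.759, 1.49, 0.001]
contact_force: [-0.5, 0.7, -0.6]
opening: 18.6
t=16.75 at [ 432.9 -196.6   52.3] yaw -56.74 open 18.0 F [-0.2  0.6 -2.5] => shift m [-0.0005 -0.0003  0.0003] turn -0.0008 tilt z [ 0.0024  0.0048 -1.    ]
```

View pics/w10.png

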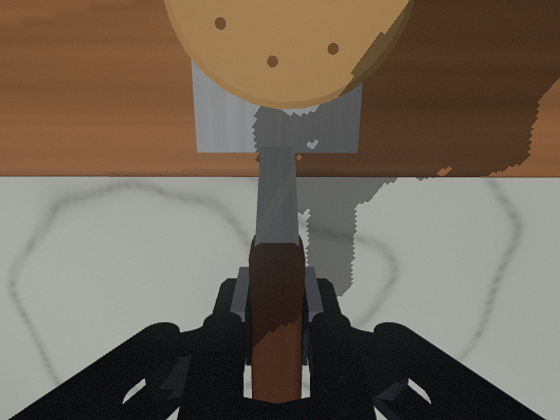

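The blade is about 1 mm above the board and the biscuit is at board x≈−28. Turns about the tool's z cannot tilt the blade, so I use inertia: a gentle forward glide, then a quick draw back.

```bash
python3 -m crank '[[0,0.006,0,0,0],[0,0.019,0,0,0],[0,0.041,0,0,0],[0,-0.0215,0,0,0],[0,-0.084,0,0,0],[0,-0.14,0,0,0],[0,-0.155,0,0,0],[0,-0.155,0,0,0]]'
python3 - <<'E'
from h import *
to((432.9,-196,52),-56.7)
im=bot.capture("wrist");cv2.imwrite("pics/w11.png",im[:,:,::-1])
im=bot.capture("scene");cv2.imwrite("pics/s5.png",cv2.resize(im[200:350,120:320,::-1],(800,600),interpolation=cv2.INTER_CUBIC))
E
```

```text
time: 17.75
tool_pos: [348.9, -67.3, 53.3]
tool_rot: [-2.761, 1.489, -0.004]
contact_force: [0.6, -0.2, -0.9]
opening: 18.1
t=17.75 at [348.9 -67.3  53.3] yaw -56.67 open 18.1 F [ 0.6 -0.2 -0.9] => shift m [0.1537 0.0005 0.0013] turn 0.0005 tilt z [ 0.0047  0.0035 -1.    ]
```

View pics/w11.png

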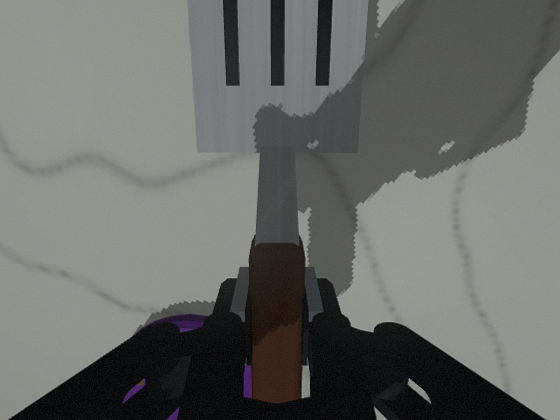

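View pics/s5.png

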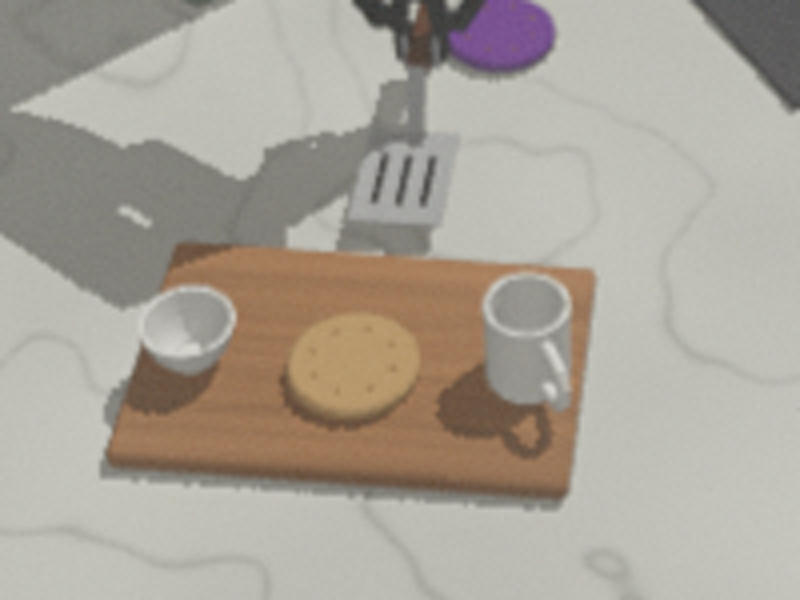

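It worked: the shortbread lies at (353,365) mid-board between the bowl and the mug, and the blade is clear at (405,180). Now I take the turner back to the open worktop where it came from.

```bash
python3 -m crank '[[0,0,0,-0.03,0],[0,0,0,-0.05,0],[0,0,0,-0.05,0]]'
python3 -c "
from h import *
to((516.2,1.7,60),10.7)"
```

```text
time: 18.23
tool_pos: [353.3, -71.1, 106.0]
tool_rot: [-2.758, 1.493, -0.017]
contact_force: [0.1, 0.2, -1.8]
opening: 18.4
t=18.23 at [353.3 -71.1 106. ] yaw -56.85 open 18.4 F [ 0.1  0.2 -1.8] => shift m [ 0.0278 -0.1757  0.0479] turn -1.1789 tilt z [ 1.220e-02 -3.000e-04 -9.999e-01]
```

```bash
python3 -m crank '[[0,0.003,-0.015,0,-0.1],[0,0.006,-0.035,0,-0.24],[0,0.009,-0.055,0,-0.38],[0,0.012,-0.075,0,-0.52],[0,0.015,-0.095,0,-0.66],[0,0.018,-0.115,0,-0.8],[0,0.021,-0.135,0,-0.94],[0,0.025,-0.16,0,-1.08],[0,0.028,-0.176,0,-1.179],[0,0.028,-0.176,0,-1.179]]'
python3 - <<'E'
from h import *
to((516.2,1.7,33),10.7)
im=bot.capture("top");cv2.imwrite("pics/t5.png",im[:,:,::-1])
E
```

```text
time: 19.48
tool_pos: [516.7, 1.3, 106.7]
tool_rot: [3.126, 0.291, 0.017]
contact_force: [0.4, -1.1, -1.2]
opening: 18.3
t=19.48 at [516.7   1.3 106.7] yaw 10.65 open 18.3 F [ 0.4 -1.1 -1.2] => shift m [-0.0012 -0.0006  0.0737] turn -0.0008 tilt z [ 1.100e-02 -5.000e-04 -9.999e-01]
```

View pics/t5.png

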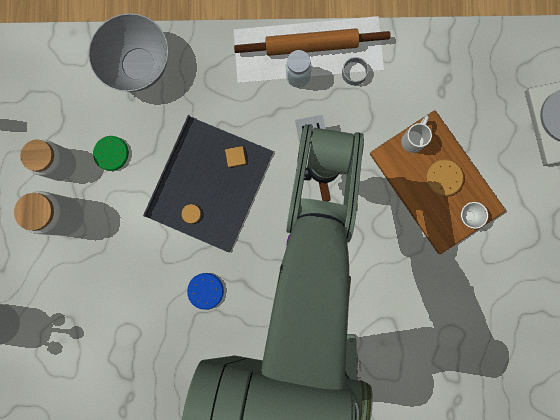

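The top view shows the shortbread at (446,178) on the board, with the mug (419,135), the bowl (475,214) and the small biscuits as before. I measure it and lower the turner.

```bash
python3 - <<'E'
from h import *
im=cv2.imread("pics/t5.png");hsv=cv2.cvtColor(im,cv2.COLOR_BGR2HSV).astype(int);ci=bot.camera_info("top")
roi=np.zeros(im.shape[:2],bool);roi[155:200,420:470]=1
m=roi&(abs(hsv[:,:,0]-17)<8)&(hsv[:,:,2]>142)
(x,y),r=cv2.minEnclosingCircle(big(cv2.morphologyEx(m.astype(np.uint8),cv2.MORPH_OPEN,np.ones((3,3))))[0])
p=onz(ci,x,y,35)[:2]-[514.4,-320.2];print(x,y,r,"board xy",p@[.549,-.836],p@[.836,.549])
E
python3 -m crank '[[0,-0.001,0,0.02,0],[0,-0.001,0,0.045,0],[0,-0.001,0,0.062,0],[0,-0.001,0,0.072,0],[0,-0.001,0,0.0745,0],[0,-0.001,0,0.0745,0]]'
python3 -c "
from h import *
to((516.2,1.7,31),10.7)"
```

```text
444.3661804199219 176.5854949951172 17.961458206176758 board xy 19.8480657809137 -0.5471514897099798
time: 20.27
tool_pos: [515.9, 0.9, 32.5]
tool_rot: [3.127, 0.29, 0.017]
contact_force: [-0.3, -0.8, -2.3]
opening: 18.2
t=20.27 at [515.9   0.9  32.5] yaw 10.60 open 18.2 F [-0.3 -0.8 -2.3] => shift m [ 0.0004 -0.0007  0.0015] turn -0.0018 tilt z [ 1.080e-02 -6.000e-04 -9.999e-01]
```

Biscuit at board (20,−0.5) mm, well inside the limits. Next I press lightly to contact, then release.

```bash
python3 -m crank '[[0,0,0,0.001,0],[0,0,0,0.002,0],[0,0,0,0.002,0]]'
```

```text
time: 20.65
tool_pos: [516.5, 0.8, 31.1]
tool_rot: [3.126, 0.29, 0.019]
contact_force: [-0.3, -1.3, 0.1]
opening: 18.0
```

```bash
python3 -m crank '[[0,0,0,0,0]]'; python3 -c "
from h import *
to((516.2,1.7,31),10.7)"
```

```text
time: 20.78
tool_pos: [516.6, 0.8, 31.3]
tool_rot: [3.126, 0.29, 0.019]
contact_force: [0.3, 0.6, -2.6]
opening: 18.2
t=20.77 at [516.6   0.8  31.3] yaw 10.60 open 18.2 F [ 0.3  0.6 -2.6] => shift m [-0.0003 -0.0009  0.0003] turn -0.0017 tilt z [ 1.240e-02 -9.000e-04 -9.999e-01]
```

```bash
python3 -m crank '[[0,0,0,0.001,0],[0,0,0,0.001,0],[0.2,0,0,0.001,0],[0.5,0,0,0.001,0],[1,0,0,0.001,0],[1,0,0,0.001,0],[1,0,0,0.001,0],[1,0,0,0.001,0]]' 20; python3 -m crank '[[1,0,0,0,0]]'
python3 - <<'E'
from h import *
to((516.2,1.7,31),10.7)
im=bot.capture("wrist");cv2.imwrite("pics/w12.png",im[:,:,::-1])
E
```

```text
time: 21.78
tool_pos: [516.7, 0.8, 30.2]
tool_rot: [3.126, 0.29, 0.019]
contact_force: [-0.3, -0.4, 0.3]
opening: 85.3
time: 21.9
tool_pos: [516.7, 0.8, 30.2]
tool_rot: [3.126, 0.29, 0.019]
contact_force: [-0.6, -0.5, 0.4]
opening: 85.8
t=21.90 at [516.7   0.8  30.2] yaw 10.60 open 85.8 F [-0.6 -0.5  0.4] => shift m [-0.0003 -0.0009 -0.0008] turn -0.0017 tilt z [ 1.240e-02 -9.000e-04 -9.999e-01]
```

View pics/w12.png

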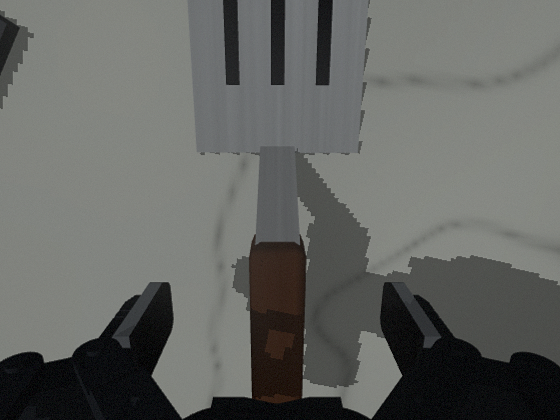

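The fingers are open and clear on both sides of the handle (pads at u 160 and 395), and the blade lies on bare worktop. Rising and retreating.

```bash
python3 -m crank '[[1,0,0,-0.02,0],[1,0,0,-0.06,0],[1,0,0,-0.12,0],[1,-0.04,0,-0.16,0],[1,-0.08,0,-0.18,0],[1,-0.1,0,-0.19,0],[1,-0.1,0,-0.19,0],[1,-0.1,0,-0.19,0]]'
python3 - <<'E'
from h import *
to((516.2,1.7,31),10.7)
for n in("scene","top"):
    im=bot.capture(n);cv2.imwrite(f"pics/f_{n}.png",im[:,:,::-1])
im=cv2.imread("pics/f_scene.png")
cv2.imwrite("pics/f_crop.png",cv2.resize(im[190:340,140:340],(800,600),interpolation=cv2.INTER_CUBIC))
E
```

```text
time: 22.95
tool_pos: [416.4, -17.3, 218.8]
tool_rot: [3.126, 0.29, 0.02]
contact_force: [-0.6, 0.2, 0.4]
opening: 85.3
t=22.95 at [416.4 -17.3 218.8] yaw 10.59 open 85.3 F [-0.6  0.2  0.4] => shift m [ 0.0992 -0.001   0.189 ] turn -0.0019 tilt z [ 1.280e-02 -8.000e-04 -9.999e-01]
```

View pics/f_crop.png

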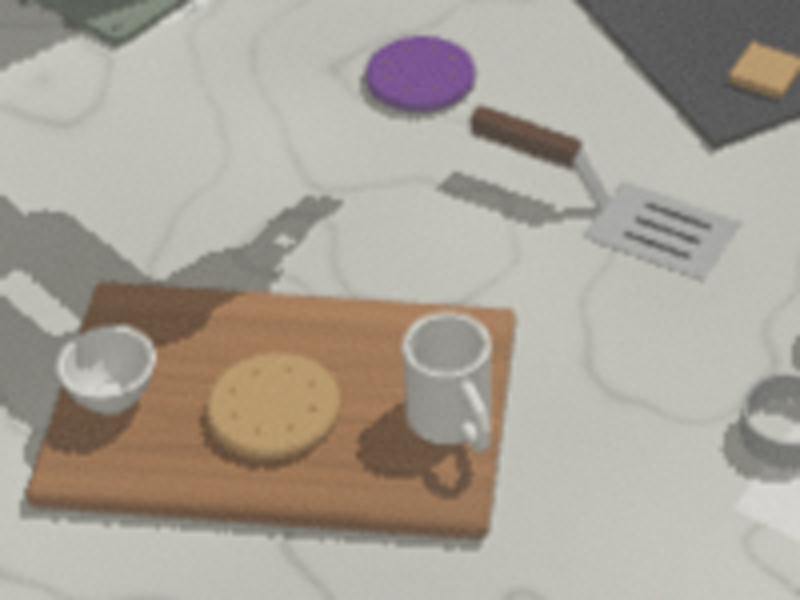

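View pics/f_top.png

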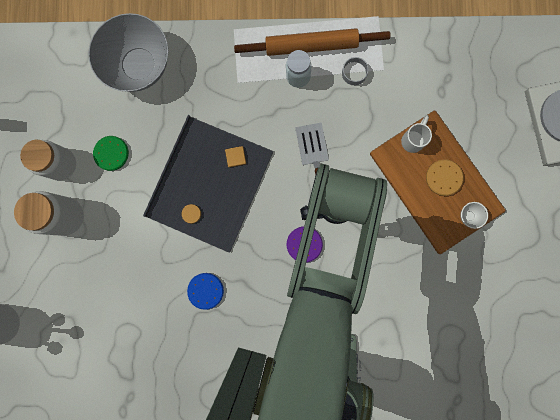

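The turner lies flat on the worktop at top pixel (312,143). The shortbread is flat, pricks up, mid-board at (445,177). Everything else is where it was, so I hand in.

```bash
python3 -c "
from rig import bot
print(bot.hand_in())"
```

```text
the job is handed in; nothing more can be done
None
```

The shortbread is on the board, the turner is back on the worktop, and I handed the job in at about 23 s of the 72 s allowed; no verdict was reported.

**What I did:** I gripped the turner at 120 N and pushed the shortbread across the sheet until it bore on the upturned edge, so the blade ran in under it. I lifted it level and carried it to the board, where it did not slip on the blade. Because the tool cannot tilt, I took the blade out by a short forward glide and a quick draw back. Then I laid the turner where it had started, released it and backed the arm away.

**Last checks:**
- **Shortbread:** it lies flat, pricks up, at about (20, −0.5) mm from the board's middle.
- **Turner:** the blade looks flat on the bare worktop, with the gripper open and clear of it. I judged this by eye in the pictures and did not measure it.
- **Other things:** the bowl, the mug and both small biscuits look unmoved in the top view, also by eye.

**Small disagreements:** the top and wrist cameras differed by 1.5–3 mm on the handle and the sheet's near edge. The tool also leaned about 0.7° when I released the turner. I saw no effect from either.

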